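Square a circuit board into the corner of the repair stand

ROBOT

A 7-joint arm with a two-finger parallel gripper is mounted at the origin on the work surface. World frame = base frame: x ahead of the robot, y to its left, z up, the work surface at z = 0. Lengths are in m, angles in rad, forces in N, time in s.
With the tool pointing down it reaches from about 0.425 to 0.825 m from the base axis. Payload 3.6 kg.
Tool frame: the origin (TCP) lies where the fingers leave the gripper's body, on its centre line; the fingertips stand 73 mm ahead of it and the grasp point (between the pads) lies 54 mm ahead of it; x points along the fingers, y is the direction in which the jaws open and shut, and the axes are right-handed (so a half turn about x gives the same grasp; the last joint's range is limited). The gripper opens to 85 mm and grips with 20 to 120 N. Pads are 22 mm wide; open, the fingers measure 114 mm over their backs; the gripper's body (76 mm by 85 mm) begins 54 mm behind the grasp point. The pads swing forward as they close: fully open they stand 13 mm farther back than shut.
Start: joints at [-1.133, 0.615, -0.013, 1.423, 0.008, 1.103, -0.04], TCP at [0.291, 0.581, 0.304] pointing down, gripper open.
Joint ranges: [-3.12, 3.12], [-0.3, 2.06], [-1.34, 1.32], [0.26, 2.42], [-1.36, 4.5], [0.01, 1.98], [-2.84, 2.84]. Speed limits (rad/s): [2.79, 2.79, 3.14, 3.14, 3.14, 3.14, 3.14].

INTERFACE

Orientations are given as a unit quaternion [x, y, z, w].
In Python, from station import arm, snapshot, camera_info, ticket gives the robot as it stands. Calls block until the motion is done:
- arm.movep(position, orientation): joint-space move of the TCP to a pose.
- arm.line_to(position, velocity=0.15, ori=None): straight line of the TCP; ori=None keeps the orientation; velocity is the mean speed in m/s.
- arm.move_j(angles): joint-space move.
- arm.move_gripper(opening, effort=None): opening from 0.0 (shut) to 1.0 (fully open); effort is the grip in N (None keeps the last); returns when the fingers have stopped.
- arm.pause(seconds).
- arm.ik(position, orientation): joint angles nearest the present ones, or None.
- snapshot(name): name is "scene" or "side" or "wrist"; returns the picture (480x640x3 uint8, blue, green, red); there is no depth.
- camera_info(name): a dict with "fx", "fy", "cx", "cy" (pixels), "dist_coeffs" ([k1, k2, p1, p2, k3] as OpenCV has them; the pictures are not rectified), "R" (3x3) and "t" (3): a world point X has camera coordinates R X + t; the wrist camera has in their place "T_tool_cam" (4x4, takes a point from camera to tool coordinates, whose origin is the TCP and whose axes are the tool frame's). Camera axes: x right, y down, z forward; pixel columns grow to the right and rows downward; lengths in m; the calibration is good to about 2 mm. A picture is of the moment at which its call begins: read the wrist's pose just before it. camera_info takes no time and is no camera call.
A pose or a line that the arm cannot do raises arm.MotionError and nothing moves.
- ticket.finish_job(): hands the job in, once; it reports no verdict.
Readings, each from a call of its own:
- arm.read_time(): time.
- arm.read_joint_positions(): joint angles.
- arm.read_dq(): joint speeds.
- arm.read_effort(): joint torques, N m.
- arm.read_tool_pos(): TCP position.
- arm.read_eef_rot(): TCP orientation.
- arm.read_ft_force(): force on the tool from outside, world axes, zero at the start.
- arm.read_wrist_torque(): the same for the moment, N m.
- arm.read_opening(): opening from 0.0 (shut) to 1.0 (fully open).
Only numpy, scipy, OpenCV 4.12 (cv2) and the standard library are available. Lean on these libraries where they do the work, as an engineer would, in place of code of your own. Each camera call takes 0.05 s, during which the arm holds its last target. There are 200 camera calls.

TASK

Slide the taller of the two circuit boards up out of its leaning rack, stand it on the sloping repair stand without dropping it, and push it home into the corner so that its back lies flat on the bed, its bottom edge sits on the ledge and its side edge is flush and square against the side fence. Leave it there, and leave the shorter board and everything else on the bench where they are.

Things in the scene. Friction and masses are not known exactly. Their poses are not given: they have to be found in the camera images.
- tall_board: taller board: green, flush aluminium edge frame, 150 mm wide (y), 140 high (z), 8 thick (x). Origin: centre of the bottom edge, mid-thickness; z up along the board, +x out of its component side. Components stand up to 14 mm off the +x face at heights 48 to 95 mm, y -54 to +16 mm; else bare. Starts in either slot, leaning 25 degrees, top towards the robot; slides out along its z (50 mm)
- board_corner (a point): on the tall board: the back bottom corner at its -y end, at (-4, -75, 0) mm in the board's frame; it must come to the bed's origin
- short_board: the shorter circuit board, 150 mm wide, 90 mm high, 8 mm thick, same axes and origin as the tall one; it stands in the other slot and stays there
- rack: fixed rack, foot 200 x 200 mm, origin at the centre of its underside, z up. Two slots along its y, at x = -36 and +36 mm, leaning 25 degrees from vertical towards -x; slot floors 30 mm above the bench; slots 12 mm wide, 158 mm long, 45 mm deep, walled only at the two ends (the middle 108 mm is open)
- bed: fixed steel bed of the repair stand, leaning 38 degrees from vertical, top towards the robot, 28 mm above the bench at its origin: the inner corner of bed face, ledge and fence. +x out of the bed face, +z up the slope, +y along the ledge away from the fence. Face 78 mm up, 110 along y; ledge top at z = 0, 28 mm out, 110 along y. A seated board overhangs 40 mm at the +y end, 62 at the top
- fence: the side fence of the stand, same origin and axes as the bed: its flat face at y = 0 looks to +y, 78 mm up the slope, rising 22 mm above the bed face; 18 mm thick
- screwdriver: red-handled screwdriver lying on the bench, 190 mm long, origin under its middle; not to be moved
- meter: grey hand multimeter lying flat, 85 x 170 x 36 mm, origin at the centre of its underside; not to be moved
- spool: steel wire spool standing upright, 64 mm across, 52 mm high, origin at the centre of its underside; not to be moved
- mug: white mug, 80 mm across, 95 mm high, origin at the centre of its underside; not to be moved
- parts_bin: open blue parts bin, 130 x 100 x 60 mm, origin at the centre of its underside; not to be moved
- spray_can: yellow spray can, 56 mm across, 150 mm high, origin at the centre of its underside; not to be moved
- wrench: steel wrench lying on the bench, 180 mm long, origin under its middle; not to be moved
Not all that is in view belongs to the job. What is shaped like the tall_board but yellow is not meant.

How it is judged:
On the way:
1. the tall board has been slid up out of the rack (its bottom edge at least 75 mm above the bench) (height (world z) of tall_board above 0.075 m), for 0.05 s.
At the end, for the whole second after the job is handed in: The tall board rests, let go, in the corner of the stand: its back bottom corner within 2 mm of the fence face and of the ledge and within 3 mm of the bed face, and its edges parallel to fence and ledge within 1.5 degrees (x of board_corner in the frame of bed between -0.002 and 0.003 m and y of board_corner in the frame of bed between -0.002 and 0.002 m and z of board_corner in the frame of bed between -0.002 and 0.002 m and angle between the z axis of tall_board and the z axis of bed, either way round below 0.026 rad and angle between the y axis of tall_board and the y axis of bed, either way round below 0.026 rad and linear speed of tall_board below 0.01 m/s); the robot touches nothing.
It fails at once if the tall board is dropped (falls free of all contact faster than 0.5 m/s) (contact force between tall_board and anything else below 0.01 N and linear speed of tall_board above 0.5 m/s).
It fails at once if the shorter board is moved by more than 15 mm (distance of short_board from where it was at the start of the episode above 0.015 m).
It fails at once if another thing on the bench is moved by more than 25 mm (distance of any of screwdriver, meter, spool, mug, parts_bin, spray_can, wrench from where it was at the start of the episode above 0.025 m).
It also fails if it takes over 56 s, if anything falls off the work surface, if the arm or the gripper's body presses on something with over 40 N, if the wrist force passes 120 N, or if a joint passes its speed limit or range.

## Working session

There is one attempt and no reset: what is moved stays moved. The work goes in short steps, each a Python script; the robot and the scene stay as the last script left them, time stands still between calls to the robot, and variables do not carry over. Pictures are saved under pics/ and viewed, about 8 in all and at most 12, crops included, and the job is handed in when it is done.

```bash
mkdir -p pics; ls; python3 - <<'E'
from station import arm,snapshot,camera_info
import cv2
for n in("scene","side"):
    i=snapshot(n); cv2.imwrite(f"pics/{n}0.png",i)
for n in("scene","side","wrist"): print(n,camera_info(n))
print(arm.read_time(),arm.read_eef_rot())
E
```

```text
pics
scene {'fx': 588.2015158197913, 'fy': 588.2015158197913, 'cx': 331.38585090225877, 'cy': 240.04917766789788, 'dist_coeffs': array([-0.15680672,  0.        ,  0.        ,  0.        ,  0.        ]), 'R': array([[ 0.62388139,  0.78142488,  0.01213105],
       [ 0.54654367, -0.42515425, -0.72148034],
       [-0.55862512,  0.4567483 , -0.69232865]]), 't': array([-0.30230234, -0.22934891,  1.89218615])}
side {'fx': 442.53385233596924, 'fy': 442.53385233596924, 'cx': 321.5082675417543, 'cy': 245.07286235009636, 'dist_coeffs': array([-0.10842103,  0.        ,  0.        ,  0.        ,  0.        ]), 'R': array([[ 0.96314281, -0.26898885,  0.00096609],
       [-0.15798135, -0.56856836, -0.80732392],
       [ 0.21771042,  0.7774156 , -0.59010774]]), 't': array([-0.46796445,  0.11770656,  0.91500175])}
wrist {'fx': 397.39652758843636, 'fy': 397.39652758843636, 'cx': 325.77200677133675, 'cy': 230.98604283788438, 'dist_coeffs': array([0.0111443, 0.       , 0.       , 0.       , 0.       ]), 'T_tool_cam': array([[ 5.33747066e-04, -3.13792594e-01,  9.49491402e-01,
        -7.00760443e-02],
       [ 9.99999814e-01,  4.47787070e-04, -4.14152987e-04,
        -3.02502535e-04],
       [-2.95211834e-04,  9.49491447e-01,  3.13792774e-01,
        -8.04944804e-02],
       [ 0.00000000e+00,  0.00000000e+00,  0.00000000e+00,
         1.00000000e+00]])}
0.1 [ 0.1616884   0.68837354 -0.16332532  0.68798516]
```

View pics/scene0.png

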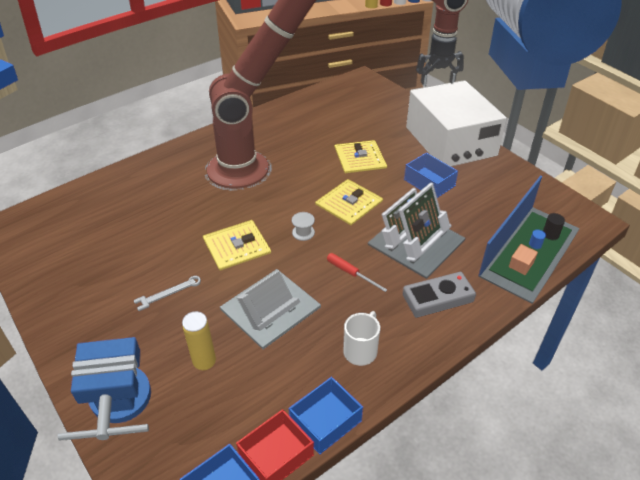

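View pics/side0.png

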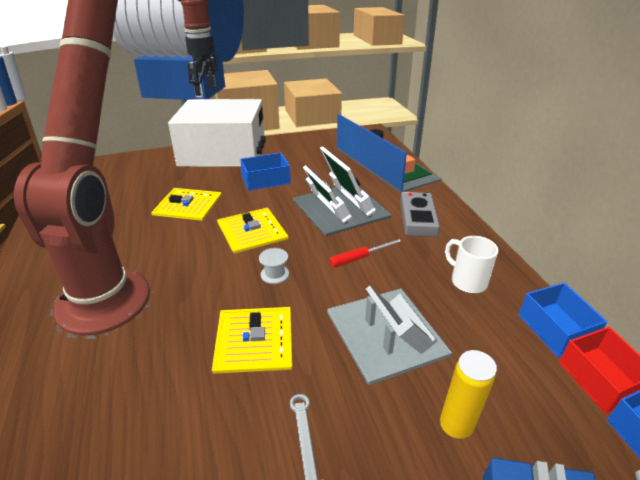

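Scene picture: two leaning green boards in the rack, the taller at px (422,215) in the far-slot and the shorter at (398,208). Yellow look-alikes lie at (360,155), (349,201) and (237,244), and the blue panel at (512,225) is not a candidate. The stand is at (268,300). In the side view the rack is at (340,190) and the stand at (390,330). Choice: the green board at (422,215). I'll check it in a close crop.

```bash
python3 - <<'E'
import cv2,numpy as np
a=cv2.imread("pics/scene0.png");b=cv2.imread("pics/side0.png")
def c(i,x,y,w=100,h=75): return cv2.resize(i[y:y+h,x:x+w],(400,300),interpolation=cv2.INTER_CUBIC)
o=np.vstack([np.hstack([c(a,366,180,104,95-17),c(b,290,140,104,95-17)]),np.hstack([c(a,218,268,104,78),c(b,322,275,128,96)])])
cv2.imwrite("pics/crop1.png",o)
E
```

```text
(no output)
```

View pics/crop1.png

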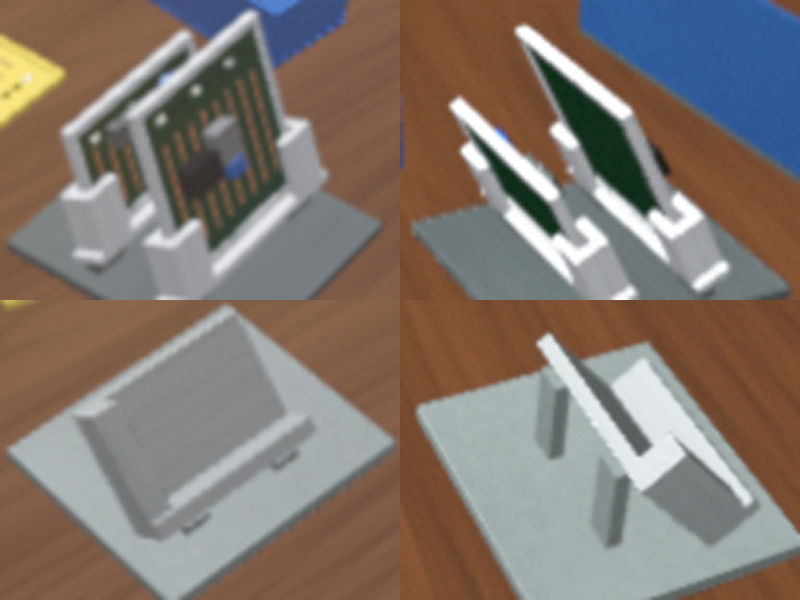

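```bash
cat > h.py <<'E'
from station import arm,snapshot,camera_info,ticket
import cv2,numpy as np
from scipy.spatial.transform import Rotation as Ro
def ray(name,px,pose=None):
    c=camera_info(name);K=np.array([[c['fx'],0,c['cx']],[0,c['fy'],c['cy']],[0,0,1]])
    u=cv2.undistortPoints(np.array([[px]],float),K,c['dist_coeffs'])[0,0];d=np.array([u[0],u[1],1])
    if name=='wrist':
        p,q=pose;T=c['T_tool_cam'];R=Ro.from_quat(q).as_matrix()
        o=np.array(p)+R@T[:3,3];d=R@T[:3,:3]@d
    else: o=-c['R'].T@c['t'];d=c['R'].T@d
    return o,d/np.linalg.norm(d)
def tri(rays):
    A=sum(np.eye(3)-np.outer(d,d) for o,d in rays);b=sum((np.eye(3)-np.outer(d,d))@o for o,d in rays)
    X=np.linalg.solve(A,b);return X,max(np.linalg.norm(np.cross(X-o,d)) for o,d in rays)
def onz(r,z): o,d=r;return o+d*(z-o[2])/d[2]
def onplane(r,p,n): o,d=r;return o+d*((p-o)@n)/(d@n)
def snapw(fn):
    p,q=arm.read_tool_pos(),arm.read_eef_rot();i=snapshot('wrist');cv2.imwrite(fn+'.png',i)
    np.savez(fn+'.npz',p=p,q=q);return i,(p,q)
def frame(yaw,lean): # cols x,y,z of a board-like frame leaning to -x
    return (Ro.from_euler('z',yaw)*Ro.from_euler('y',-lean,degrees=True)).as_matrix()
def tool(F,flip=False): # tool x=-z board, tool y=+-x board
    s=-1 if flip else 1
    x=-F[:,2];y=s*F[:,0];return Ro.from_matrix(np.c_[x,y,np.cross(x,y)]).as_quat()
E
python3 - <<'E'
from h import *
P={}
for n,a,b in [("tall -y",(400.6,209.9),(349.8,169.9)),("tall +y",(431.5,183.9),(321.2,147.8)),("bed top +y",(277.8,269.3),(366.8,286.2)),
 ("fence top -y",(238.5,376-0),(400,423)) if 0 else ("fencetop outer",(238.8,375),(398,428)) if 0 else ("foot",(368,243),(0,0))]:
    if b==(0,0): print(n,onz(ray('scene',a),0));continue
    print(n,tri([ray('scene',a),ray('side',b)]))
for s in [(220,307),(265,342),(320,304-0)]: print("standfoot",onz(ray('scene',s),0.005))
for s in [(464.8,239.3),(368.3,242.5)]: print("rackfoot",onz(ray('scene',s),0.005))
for yaw,lean,p in [(0,25,(.6,.2,.3)),(0,38,(.6,-.2,.3))]:
  for f in(0,1): print(arm.ik(list(p),tool(frame(yaw,lean),f)))
E
```

```text
tall -y (array([0.59429286, 0.13831052, 0.15706747]), np.float64(0.001191855678585262))
tall +y (array([0.56427456, 0.28449897, 0.15474275]), np.float64(9.460182519770792e-05))
bed top +y (array([ 0.51767849, -0.19758951,  0.08966369]), np.float64(0.0006872421884648143))
foot [0.51703754 0.10571186 0.        ]
standfoot [ 0.46659469 -0.34489803  0.005     ]
standfoot [ 0.62594489 -0.31579971  0.005     ]
standfoot [ 0.6131535 -0.139546   0.005    ]
rackfoot [0.67928003 0.33030797 0.005     ]
rackfoot [0.51975685 0.10408296 0.005     ]
[-0.68325185  0.49535804  0.39638321  1.78796166 -0.06825333  0.48075361
 -0.31503184]
[-0.19695331  0.49038411 -0.3331432   1.77278765  0.64619446  0.59456254
  2.19200308]
[ 0.65565443  0.47703198 -0.41319451  1.91405616 -0.15889312  0.15489377
  0.49417148]
[ 0.11652495  0.4689247   0.36581352  1.93012429 -1.29000768  0.41722261
 -1.61753215]
```

```bash
python3 - <<'E'
from h import *
F=frame(.203,25);q=tool(F)
top=np.array([.579,.211,.156])
p=top+F[:,2]*.22
print(arm.ik(list(p),q))
arm.movep(list(p),q); arm.pause(.2)
arm.move_gripper(0.45,30)
snapw('pics/w_rack')
# stand look
R=np.c_[[0,0,-1],[0,-1,0],[-1,0,0]];qs=Ro.from_matrix(R).as_quat()
for qq in (qs,):
    print(arm.ik([.6,-.22,.33],qq))
print(arm.read_time())
E
```

```text
[-0.74383523  0.24586958  0.35010577  1.98497237  0.0171452   0.49815395
 -0.23187416]
[-0.10462533  0.68056637  0.79183196  1.43564739 -0.49490452  1.23098228
 -0.83049739]
2.5167
```

View pics/w_rack.png

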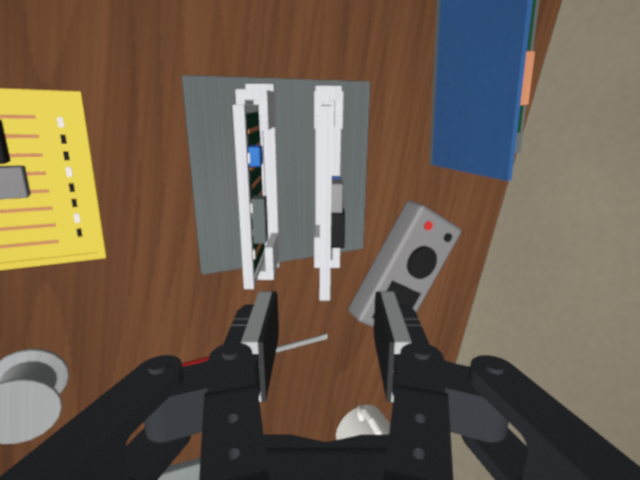

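The wrist view shows the tall board's top edge as a white strip at columns ~316-330 (rows 90-300), and its -y end at (325,300). The short board is at column ~245, well to the left. I'll measure the strip numerically and look at the stand.

```bash
python3 - <<'E'
from h import *
i=cv2.imread('pics/w_rack.png');z=np.load('pics/w_rack.npz');pose=(z['p'],z['q'])
g=cv2.cvtColor(i,cv2.COLOR_BGR2GRAY)
for r in (150,200,240,255,280,290,295): print(r,g[r,308:350].tolist())
print([ (r,int(g[r,323])) for r in list(range(294,304))+list(range(80,110,3))])
F=frame(.203,25)
# points on top plane: normal F z through known height
R=np.c_[[0,0,-1],[0,-1,0],[-1,0,0]];qs=Ro.from_matrix(R).as_quat()
arm.movep([.62,-.23,.33],qs); arm.pause(.2)
snapw('pics/w_stand');print(arm.read_time())
E
```

```text
150 [110, 109, 110, 110, 110, 109, 127, 172, 208, 221, 225, 225, 225, 225, 225, 226, 226, 225, 223, 222, 221, 223, 225, 226, 224, 223, 222, 221, 221, 223, 223, 214, 177, 126, 108, 107, 106, 105, 105, 106, 106, 107]
200 [106, 106, 106, 108, 110, 112, 126, 171, 208, 221, 224, 224, 224, 225, 226, 226, 225, 224, 221, 220, 220, 221, 211, 187, 166, 161, 160, 161, 160, 160, 160, 159, 156, 142, 118, 105, 105, 105, 107, 110, 108, 107]
240 [106, 107, 106, 107, 110, 137, 188, 216, 224, 225, 225, 225, 224, 224, 225, 225, 223, 222, 220, 219, 220, 214, 175, 106, 54, 46, 45, 45, 43, 45, 44, 42, 44, 46, 44, 46, 67, 95, 108, 110, 110, 112]
255 [106, 107, 105, 106, 108, 134, 184, 212, 221, 223, 223, 223, 223, 224, 225, 225, 223, 221, 220, 220, 221, 216, 185, 151, 168, 205, 220, 222, 223, 223, 216, 188, 136, 92, 83, 81, 80, 82, 81, 82, 83, 82]
280 [83, 85, 86, 86, 86, 87, 88, 88, 87, 87, 98, 150, 202, 220, 223, 223, 222, 220, 219, 220, 218, 201, 156, 104, 83, 81, 80, 79, 79, 81, 79, 78, 77, 80, 79, 79, 81, 82, 84, 86, 84, 85]
290 [86, 85, 86, 87, 87, 87, 87, 86, 84, 83, 107, 165, 207, 221, 223, 222, 221, 219, 219, 220, 216, 189, 139, 92, 81, 79, 79, 79, 79, 77, 76, 77, 81, 83, 86, 84, 86, 85, 85, 84, 84, 83]
295 [85, 86, 86, 87, 86, 87, 84, 83, 81, 82, 107, 165, 206, 220, 223, 222, 221, 220, 219, 220, 216, 189, 137, 92, 79, 77, 78, 78, 77, 77, 78, 81, 85, 85, 85, 84, 85, 84, 83, 84, 83, 82]
[(294, 222), (295, 222), (296, 222), (297, 222), (298, 220), (299, 207), (300, 170), (301, 115), (302, 86), (303, 84), (80, 96), (83, 106), (86, 203), (89, 223), (92, 224), (95, 225), (98, 224), (101, 218), (104, 194), (107, 220)]
4.3917
```

View pics/w_stand.png

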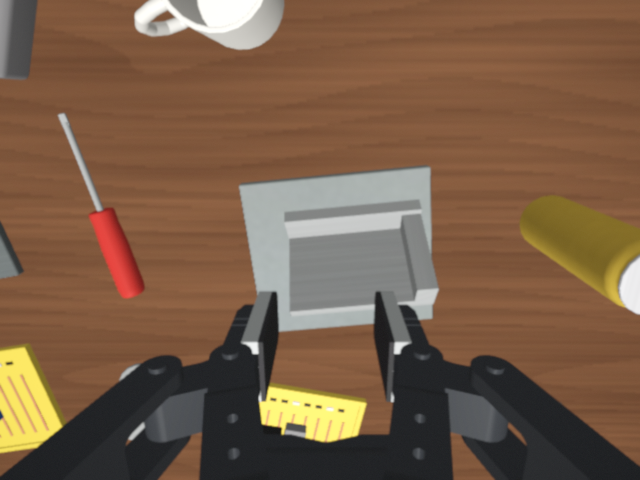

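```bash
python3 - <<'E'
import cv2
i=cv2.imread('pics/w_stand.png')
cv2.imwrite('pics/crop2.png',cv2.resize(i[190:322,270:446],None,fx=4.5,fy=4.5,interpolation=cv2.INTER_CUBIC))
E
```

```text
(no output)
```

View pics/crop2.png

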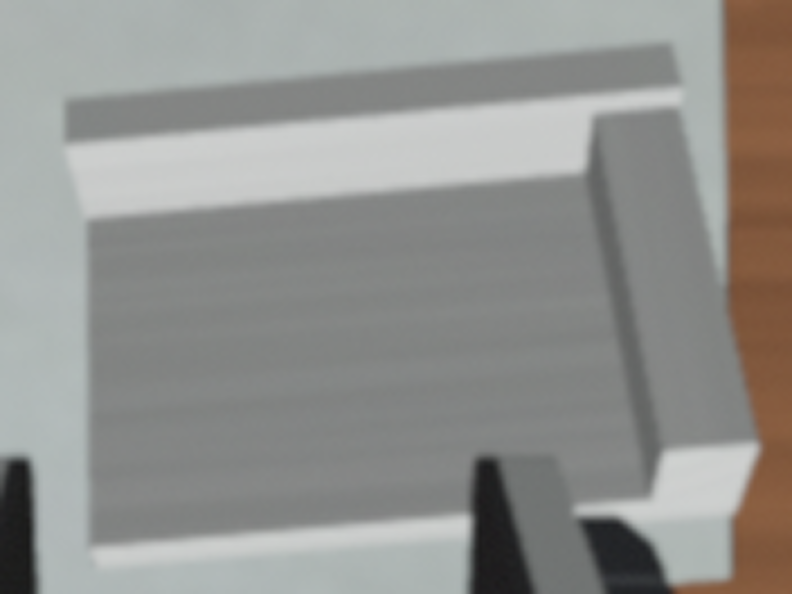

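Corner pixels for the stand: the inner origin is at crop (586,174), the far end of the ledge junction at (87,218), the fence/bed top at (650,497) and the bed top +y at (92,546). Solving both poses.

```bash
cat >> h.py <<'E'
def proj(X,pose):
    c=camera_info('wrist');p,q=pose;T=c['T_tool_cam'];R=Ro.from_quat(q).as_matrix()@T[:3,:3];o=np.array(p)+Ro.from_quat(q).as_matrix()@T[:3,3]
    rc=R.T;K=np.array([[c['fx'],0,c['cx']],[0,c['fy'],c['cy']],[0,0,1]])
    return cv2.projectPoints(np.atleast_2d(X),cv2.Rodrigues(rc)[0],-rc@o,K,c['dist_coeffs'])[0][:,0]
E
python3 - <<'E'
from h import *
from scipy.optimize import least_squares
z=np.load('pics/w_stand.npz');ps=(z['p'],z['q'])
px=(np.array([(586,174),(87,218),(650,497),(92,546)])+.5)/4.5-.5+[270,190]
L=np.array([(0,0,0),(0,.11,0),(0,0,.078),(0,.11,.078)])
f=lambda v,zz=.028:(proj(np.array([v[0],v[1],zz])+L@frame(v[2],38).T,ps)-px).ravel()
s=least_squares(f,[.6,-.28,0]);print("bed",s.x,s.fun.round(1))
s2=least_squares(lambda v:f(v[:3],v[3]),list(s.x)+[.028]);print("free z",s2.x,s2.fun.round(1))
for y in(.03,.08): print('reach',y)
z=np.load('pics/w_rack.npz');pr=(z['p'],z['q'])
F=frame(.203,25);d=F[:,2]
h=.03+.14*np.cos(np.radians(25))
# top plane through (.579,.211,h)
pl=np.array([.579,.211,h])
for p in [(319.0,290),(329.7,290),(331,200),(330.2,240),(324.3,300.3),(323,85)]:
    X=onplane(ray('wrist',p,pr),pl,d);print(p,X.round(4),(F.T@(X-pl)).round(4))
E
```

```text
bed [ 0.58187382 -0.30193308  0.09939898] [ 0.1 -1.  -0.  -0.5  0.4  0.8 -0.5  0.7]
free z [ 0.58053714 -0.30212881  0.09944558  0.02496469] [-0.3 -0.6  0.5 -0.3 -0.2  0.5  0.1  0.3]
reach 0.03
reach 0.08
(319.0, 290) [0.5875 0.1461 0.1546] [-0.0053 -0.0653 -0.    ]
(329.7, 290) [0.5951 0.1477 0.1583] [ 0.0033 -0.0653  0.    ]
(331, 200) [0.5807 0.2208 0.1586] [0.0041 0.0093 0.    ]
(330.2, 240) [0.5867 0.1896 0.1584] [ 0.0036 -0.0225  0.    ]
(324.3, 300.3) [0.5931 0.1378 0.1564] [-0.001  -0.0745 -0.    ]
(323, 85) [0.5593 0.2987 0.1561] [-0.0018  0.0899  0.    ]
```

```bash
cat >> h.py <<'E'
F1=frame(.192,25);TOP=np.array([.579,.211,.03+.14*np.cos(np.radians(25))]);B0=TOP-.14*F1[:,2]
G=.122 # grasp height on board
def tcp(F,origin,y=0,g=G): return list(np.array(origin)+F[:,1]*y+F[:,2]*(g+.054))
E
python3 - <<'E'
from h import *
q=tool(F1)
arm.movep(tcp(F1,B0,g=G+.10),q)
print(arm.read_joint_positions().round(2) if hasattr(arm.read_joint_positions(),'round') else arm.read_joint_positions())
arm.move_gripper(.4)
arm.line_to(tcp(F1,B0),.08)
f0=arm.read_ft_force();print('ft',f0,arm.read_opening())
arm.move_gripper(0,60);arm.pause(.2)
print('grip',arm.read_opening(),arm.read_ft_force())
arm.line_to(tcp(F1,B0+F1[:,2]*.005),.03);print('lift5',arm.read_ft_force())
arm.line_to(tcp(F1,B0+F1[:,2]*.08),.08);print('up',arm.read_ft_force(),arm.read_opening(),arm.read_wrist_torque())
arm.line_to(tcp(F1,B0+F1[:,2]*.15),.12)
p,o=arm.read_tool_pos(),arm.read_eef_rot();print(p,o,arm.read_time())
snapw('pics/w_held');
for n in('scene','side'): cv2.imwrite(f'pics/{n}1.png',snapshot(n))
a=cv2.imread('pics/w_held.png');b=cv2.imread('pics/scene1.png')
cv2.imwrite('pics/held.png',np.hstack([cv2.resize(a,(400,300)),cv2.resize(b[60:300,280:600],(400,300))]))
E
```

```text
[-0.75  0.41  0.42  2.01 -0.24  0.33  0.01]
ft [-1.08279621 -0.2055778  -0.42260241] 0.4041738672953848
grip 0.0840517239985886 [-3.99119419 -1.09979778  5.77611594]
lift5 [ 0.77919842  0.2107029  -2.12209713]
up [-0.17928195 -0.7003359  -4.08580524] 0.07915910768311925 [-0.18637395  0.84687523 -0.02905639]
[0.50151776 0.19608992 0.3249241 ] [ 0.55688611  0.43567977 -0.32129142  0.62994668] 10.325
```

View pics/held.png

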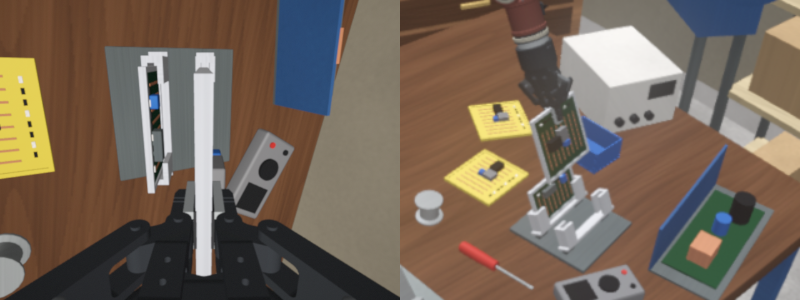

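The board is held out of the rack, with its top edge vertical at wrist column ~326 and its ends near rows 110 and 443. Now checking its offset in the hand.

```bash
python3 - <<'E'
from h import *
z=np.load('pics/w_held.npz');p,q=z['p'],z['q'];R=Ro.from_quat(q).as_matrix()
g=cv2.cvtColor(cv2.imread('pics/w_held.png'),cv2.COLOR_BGR2GRAY)
for t in (-.075,.075):
  X=np.array([[.036,s,t] for s in(-.004,.004)]);print(proj(X@R.T+p,(p,q)).round(1).tolist())
print('bottom',[(r,int(g[r,326])) for r in range(430,456,2)])
print('topend',[(r,int(g[r,326])) for r in range(60,150,3)])
for r in (150,200,250,300,340): print(r,g[r,304:352].tolist())
E
```

```text
[[310.5, 121.1], [341.6, 121.2]]
[[315.1, 536.3], [336.5, 536.3]]
bottom [(430, 215), (432, 215), (434, 215), (436, 215), (438, 214), (440, 206), (442, 100), (444, 32), (446, 34), (448, 22), (450, 24), (452, 28), (454, 32)]
topend [(60, 81), (63, 80), (66, 80), (69, 80), (72, 79), (75, 80), (78, 94), (81, 105), (84, 190), (87, 219), (90, 221), (93, 222), (96, 221), (99, 221), (102, 220), (105, 220), (108, 153), (111, 129), (114, 130), (117, 173), (120, 220), (123, 220), (126, 219), (129, 220), (132, 220), (135, 220), (138, 220), (141, 220), (144, 220), (147, 220)]
150 [107, 107, 107, 106, 107, 125, 170, 207, 219, 221, 221, 221, 221, 221, 222, 222, 222, 222, 223, 223, 222, 221, 220, 219, 219, 218, 218, 219, 218, 219, 219, 220, 221, 223, 223, 223, 215, 181, 131, 107, 104, 102, 103, 103, 102, 102, 103, 104]
200 [105, 104, 103, 104, 105, 106, 144, 199, 218, 221, 221, 222, 222, 222, 222, 222, 223, 223, 223, 223, 223, 222, 220, 220, 219, 219, 219, 218, 218, 218, 220, 221, 222, 223, 224, 220, 198, 153, 116, 104, 102, 102, 103, 103, 104, 106, 105, 105]
250 [107, 104, 103, 103, 104, 105, 118, 163, 204, 219, 221, 221, 222, 222, 222, 222, 223, 223, 223, 223, 223, 221, 221, 219, 218, 218, 218, 218, 218, 218, 219, 220, 222, 223, 218, 195, 144, 93, 76, 75, 76, 76, 76, 75, 76, 75, 75, 75]
300 [113, 112, 112, 112, 112, 112, 111, 127, 176, 208, 219, 221, 222, 222, 222, 223, 223, 223, 223, 223, 222, 221, 220, 219, 217, 217, 217, 217, 217, 217, 219, 220, 222, 223, 214, 168, 108, 102, 111, 112, 112, 112, 112, 112, 112, 112, 111, 112]
340 [198, 198, 198, 197, 188, 146, 90, 66, 68, 110, 175, 208, 219, 222, 222, 222, 222, 222, 222, 222, 222, 220, 219, 218, 217, 217, 216, 215, 215, 217, 218, 220, 217, 197, 148, 89, 66, 69, 113, 172, 194, 197, 198, 198, 198, 198, 197, 194]
```

```bash
cat >> h.py <<'E'
BED=np.array([.5819,-.3019,.028]);FB=frame(.0994,38);QB=tool(FB);DY=.0012
def place(c): # TCP for corner at bed coords c (m)
    return list(BED+FB@(np.array(c)+[.004,.075-DY,G+.054]))
def fb(base=0): return FB.T@(np.array(arm.read_ft_force())-base)
E
python3 - <<'E'
from h import *
p=np.array(arm.read_tool_pos());e=p+[.02,-.22,.01]
arm.line_to(list(e),.2)
arm.movep(place([.005,.012,.10]),QB);arm.pause(.2)
arm.line_to(place([.005,.012,.02]),.1);arm.pause(.3)
b=np.array(arm.read_ft_force());print(b,arm.read_wrist_torque(),arm.read_opening(),arm.read_time())
np.save('base.npy',b)
snapw('pics/w_pre');cv2.imwrite('pics/scene2.png',snapshot('scene'));cv2.imwrite('pics/side2.png',snapshot('side'))
a=cv2.imread('pics/side2.png')[230:390,300:480];c=cv2.imread('pics/scene2.png')[200:360,190:370]
cv2.imwrite('pics/pre.png',np.hstack([cv2.resize(x,(400,356),interpolation=cv2.INTER_CUBIC) for x in(a,c)]))
E
```

```text
[-0.20512313 -0.29745968 -3.18978951] [-0.12321882  1.17331646  0.01664766] 0.08507074836926722 15.0083
```

View pics/pre.png

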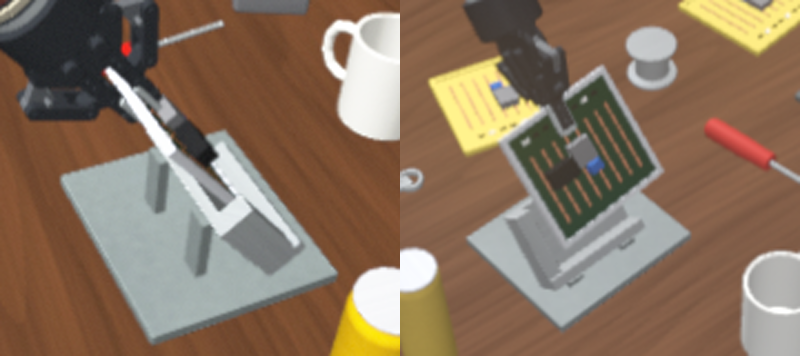

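Scene crop: the board sits just above the ledge, with its lower -y corner at (567,240) inside the fence, roughly parallel to it. Seating under force feedback: down first, then back, then sideways.

```bash
python3 - <<'E'
from h import *
b=np.load('base.npy')
c=np.array([.005,.012,.02])
arm.line_to(place([.005,.012,.008]),.06)
c[2]=.008
def step(ax,d,lim,n):
    for k in range(n):
        c[ax]+=d; arm.line_to(place(c),.02); arm.pause(.05); f=fb(b)
        print(ax,(c*1e3).round(1),f.round(1))
        if abs(f[ax])>lim: return True
    return False
print(step(2,-.001,3,14))
print(step(0,-.001,3,10))
t=arm.read_wrist_torque();print(t,arm.read_opening(),arm.read_time());np.save('c.npy',c)
E
```

```text
2 [ 5. 12.  7.] [0.2 0.6 0.9]
2 [ 5. 12.  6.] [-0.  -0.  -0.3]
2 [ 5. 12.  5.] [-0.3 -0.3  0. ]
2 [ 5. 12.  4.] [1.1 1.8 5.9]
True
0 [ 4. 12.  4.] [2.2 2.1 7.8]
0 [ 3. 12.  4.] [3.4 2.7 8.9]
True
[-0.06002472  0.4650635   0.19894941] 0.08379140219443097 17.3083
```

```bash
python3 - <<'E'
from h import *
b=np.load('base.npy');c=np.load('c.npy')
def step(ax,d,lim,n,rel=0):
    for k in range(n):
        c[ax]+=d; arm.line_to(place(c),.02); arm.pause(.05); f=fb(b)
        print(ax,(c*1e3).round(1),f.round(1),np.round(FB.T@np.array(arm.read_wrist_torque()),2))
        if abs(f[ax]-rel)>lim: return True
step(2,-.001,14,3)
step(0,-.001,8,6)
snapw('pics/w_dn');cv2.imwrite('pics/scene3.png',snapshot('scene'));cv2.imwrite('pics/side3.png',snapshot('side'))
a=cv2.imread('pics/side3.png')[230:390,300:480];d=cv2.imread('pics/scene3.png')[220:350,210:356]
cv2.imwrite('pics/dn.png',np.hstack([cv2.resize(x,(400,356),interpolation=cv2.INTER_CUBIC) for x in(a,d)]))
np.save('c.npy',c);print(arm.read_time(),arm.read_opening())
E
```

```text
2 [ 3. 12.  3.] [ 2.5  3.8 13.7] [0.28 0.42 0.14]
2 [ 3. 12.  2.] [ 2.1  4.3 16.2] [0.38 0.48 0.16]
0 [ 2. 12.  2.] [ 2.9  5.  15.8] [0.43 0.19 0.19]
0 [ 1. 12.  2.] [ 3.1  4.1 15.9] [ 0.39 -0.04  0.24]
0 [ 0. 12.  2.] [ 4.6  3.9 14.6] [ 0.41 -0.23  0.28]
0 [-1. 12.  2.] [ 4.7  3.8 15.5] [ 0.37 -0.37  0.29]
0 [-2. 12.  2.] [ 5.1  3.8 15.3] [ 0.35 -0.52  0.32]
0 [-3. 12.  2.] [ 5.1  3.6 14.2] [ 0.3  -0.53  0.31]
19.8583 0.08479328293199394
```

View pics/dn.png

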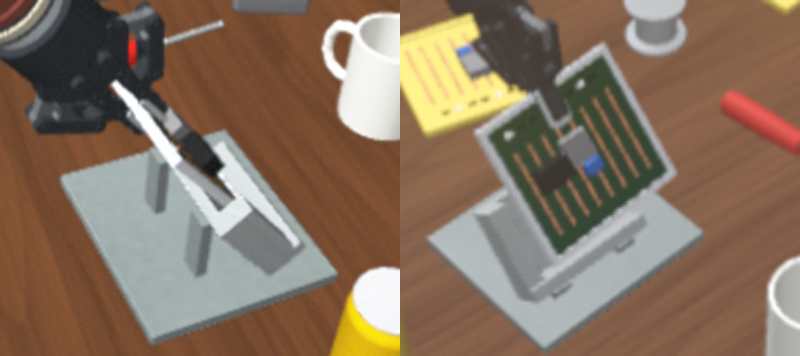

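```bash
python3 - <<'E'
from h import *
b=np.load('base.npy');c=np.load('c.npy')
def step(ax,d,lim,n):
    for k in range(n):
        c[ax]+=d; arm.line_to(place(c),.02); arm.pause(.05); f=fb(b)
        print(ax,(c*1e3).round(1),f.round(1),np.round(FB.T@np.array(arm.read_wrist_torque()),2),(1e3*(np.array(arm.read_tool_pos())-place(c))@FB).round(1))
        if abs(f[ax])>lim: return True
c[2]+=.0015
step(0,-.0005,10,1)
step(0,-.001,10,4)
step(1,-.001,9,6)
np.save('c.npy',c);print(arm.read_time())
# wrist view of top edge in hand again, and scene picks
snapw('pics/w_x')
g=cv2.cvtColor(cv2.imread('pics/w_x.png'),cv2.COLOR_BGR2GRAY)
for r in (150,250,340): print(r,np.where(g[r,300:356]>150)[0][[0,-1]]+300)
E
```

```text
0 [-3.5 12.   3.5] [9.1 3.2 3.9] [ 0.57 -0.92 -0.07] [ 2.7  0.3 -0. ]
0 [-4.5 12.   3.5] [9.7 1.5 4.3] [ 0.55 -1.11 -0.01] [ 3.4  0.3 -0. ]
0 [-5.5 12.   3.5] [10.3  2.3  3.6] [ 0.55 -1.34 -0.06] [4.3 0.3 0. ]
1 [-5.5 11.   3.5] [9.8 3.4 2.9] [ 0.71 -1.4  -0.06] [ 4.2  1.1 -0. ]
1 [-5.5 10.   3.5] [10.1  4.8  3.1] [ 0.9  -1.42 -0.13] [4.2 1.8 0.1]
1 [-5.5  9.   3.5] [10.2  5.3  3.2] [ 1.17 -1.47 -0.14] [4.2 2.4 0.1]
1 [-5.5  8.   3.5] [10.6  5.6  3.2] [ 1.26 -1.42 -0.15] [4.2 3.1 0.2]
1 [-5.5  7.   3.5] [9.8 7.4 4.8] [ 1.46 -1.38 -0.16] [4.2 3.8 0.3]
1 [-5.5  6.   3.5] [11.4  7.4  5.9] [ 1.63 -1.44 -0.19] [4.2 4.4 0.5]
22.5583
150 [310 342]
250 [300 340]
340 [300 354]
```

The arm gives under load: x reads 4 mm off its command, so the back is already on the bed. I'll ease the pressure and slide toward the fence, tracking the actual TCP.

```bash
python3 - <<'E'
from h import *
b=np.load('base.npy');c=np.load('c.npy')
c[0]=-.0025;c[2]=.0042;c[1]=.010
def go():
    arm.line_to(place(c),.03); arm.pause(.05); f=fb(b)
    act=c+(np.array(arm.read_tool_pos())-place(c))@FB
    print((c*1e3).round(1),(act*1e3).round(1),f.round(1),np.round(FB.T@np.array(arm.read_wrist_torque()),2));return f,act
go()
for k in range(12):
    c[1]-=.0015; f,a=go()
    if f[1]>10: break
np.save('c.npy',c);print(arm.read_time())
cv2.imwrite('pics/scene4.png',snapshot('scene'));cv2.imwrite('pics/side4.png',snapshot('side'))
d=cv2.imread('pics/scene4.png')[260:350,215:335]
cv2.imwrite('pics/s4.png',cv2.resize(d,(720,540),interpolation=cv2.INTER_CUBIC))
E
```

```text
[-2.5 10.   4.2] [-0.6 10.9  3.9] [6.8 3.  1.7] [ 0.75 -0.64  0.01]
[-2.5  8.5  4.2] [-0.7  9.3  3.8] [7.4 2.6 0.1] [ 0.79 -0.62 -0.  ]
[-2.5  7.   4.2] [-0.6  7.8  3.8] [ 7.7  2.9 -0.3] [ 0.79 -0.64  0.03]
[-2.5  5.5  4.2] [-0.6  6.4  3.8] [7.4 3.6 0.3] [ 0.83 -0.63 -0.02]
[-2.5  4.   4.2] [-0.6  4.9  3.8] [ 7.1  2.4 -0.2] [ 0.8  -0.6  -0.05]
[-2.5  2.5  4.2] [-0.6  3.4  3.8] [6.8 3.5 0.1] [ 0.79 -0.65 -0.04]
[-2.5  1.   4.2] [-0.6  1.9  3.8] [ 7.9  3.6 -0.1] [ 0.82 -0.6  -0.04]
[-2.5 -0.5  4.2] [-0.7  0.5  3.8] [7.4 2.9 0.6] [ 0.82 -0.67 -0.01]
[-2.5 -2.   4.2] [-0.6 -1.   3.8] [7.8 2.8 0.1] [ 0.82 -0.67 -0.03]
[-2.5 -3.5  4.2] [-0.7 -2.4  3.8] [6.6 2.2 0.3] [ 0.85 -0.65 -0.02]
[-2.5 -5.   4.2] [-0.7 -2.7  3.9] [7.7 5.4 0.4] [ 1.06 -0.65 -0.05]
[-2.5 -6.5  4.2] [-0.7 -3.   4. ] [8.  6.4 0.2] [ 1.38 -0.61 -0.15]
[-2.5 -8.   4.2] [-0.7 -3.3  4.2] [6.9 8.8 2.4] [ 1.62 -0.64 -0.14]
26.575
```

View pics/s4.png

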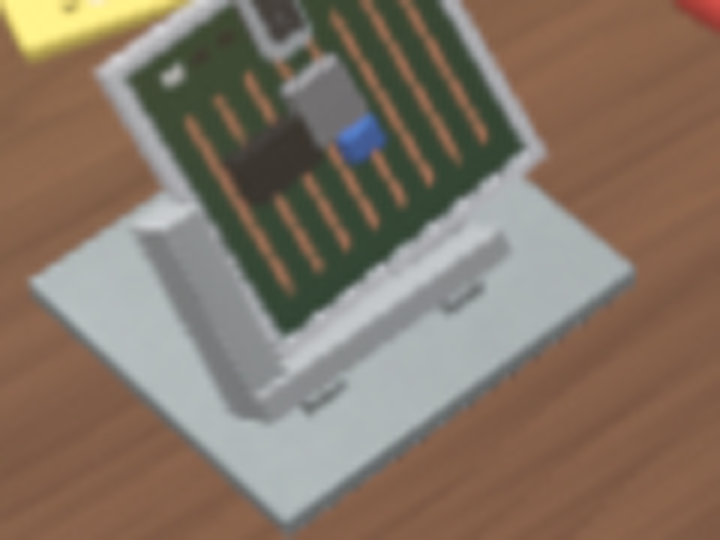

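The board's back is on the bed and it touches the fence. The edges show a few degrees of in-plane tilt: its bottom edge slopes more than the ledge, so the +y end is high. Measuring that tilt by casting rays onto the board's front plane.

```bash
python3 - <<'E'
from h import *
pts=(np.array([(280,345),(545,155),(100,70)])+.5)/6-.5+[215,260]
P=[FB.T@(onplane(ray('scene',p),BED+FB[:,0]*.008,FB[:,0])-BED) for p in pts]
for x in P: print((x*1e3).round(1))
print('tilt',np.degrees(np.arctan2(*(P[1]-P[0])[[2,1]])),np.degrees(np.arctan2(-(P[2]-P[0])[1],(P[2]-P[0])[2])))
# ledge front top edge & fence for reference
R=[FB.T@(onplane(ray('scene',(np.array(p)+.5)/6-.5+[215,260]),BED,FB[:,2])-BED) for p in [(265,395),(505,240)]]
print((np.array(R)*1e3).round(1))
E
```

```text
[8.  7.9 8.8]
[  8.  152.9  10.6]
[  8.   -4.7 143.4]
tilt 0.6990423770580905 5.365060292377942
[[ 22.3 -13.3   0. ]
 [ 36.9 104.2   0. ]]
```

```bash
cat > lsd.py <<'E'
from h import *
def P(name,X):
    c=camera_info(name);K=np.array([[c['fx'],0,c['cx']],[0,c['fy'],c['cy']],[0,0,1]])
    return cv2.projectPoints(np.atleast_2d(X),cv2.Rodrigues(c['R'])[0],c['t'],K,c['dist_coeffs'])[0][:,0]
E_={'board bottom front':[(.008,0,0),(.008,.15,0)],'board -y front':[(.008,0,0),(.008,0,.14)],'board +y front':[(.008,.15,0),(.008,.15,.14)],'board top front':[(.008,0,.14),(.008,.15,.14)],
'ledge front top':[(.028,-.018,0),(.028,.11,0)],'fence inner top':[(.022,0,0),(.022,0,.078)],'fence outer':[(.022,-.018,0),(.022,-.018,.078)]}
def report(fn,name,tol=6,adeg=9):
    g=cv2.cvtColor(cv2.imread(fn),cv2.COLOR_BGR2GRAY);S=4
    x0,y0,w,h=(205,235,150,125) if name=='scene' else (310,235,150,150)
    l=cv2.createLineSegmentDetector().detect(cv2.resize(g[y0:y0+h,x0:x0+w],None,fx=S,fy=S,interpolation=cv2.INTER_CUBIC))[0][:,0]
    l=(l.reshape(-1,2,2)+.5)/S-.5+[x0,y0]
    for k,v in E_.items():
        e=P(name,BED+np.array(v)@FB.T);d=e[1]-e[0];L=np.linalg.norm(d);n=np.array([-d[1],d[0]])/L
        print(k,e.round(1).tolist())
        for s in l:
            q=s[1]-s[0];q=q*np.sign(q@d);m=np.linalg.norm(q);a=np.degrees(np.arctan2(d[0]*q[1]-d[1]*q[0],d@q))
            o=(s.mean(0)-e[0])@n;t=(s.mean(0)-e[0])@d/L/L
            if m>10 and abs(a)<adeg and abs(o)<tol and -.1<t<1.1: print('    len %.0f off %.1f px ang %.1f at %.2f'%(m,o,a,t))
E
python3 -c "
from lsd import *
report('pics/scene4.png','scene')"
```

```text
board bottom front [[260.4, 322.0], [306.4, 289.6]]
    len 25 off -5.3 px ang -3.0 at 0.49
    len 48 off 2.0 px ang -0.1 at 0.36
board -y front [[260.4, 322.0], [233.5, 271.5]]
    len 50 off 2.6 px ang -3.4 at 0.53
    len 22 off -2.1 px ang -3.0 at 0.83
board +y front [[306.4, 289.6], [281.9, 240.9]]
    len 49 off -2.8 px ang -3.2 at 0.57
    len 55 off -0.1 px ang -3.2 at 0.59
board top front [[233.5, 271.5], [281.9, 240.9]]
    len 12 off -5.1 px ang -3.7 at 0.87
    len 19 off -2.6 px ang -2.1 at 0.12
    len 14 off -1.2 px ang -1.5 at 0.74
    len 22 off 0.8 px ang -3.3 at 0.21
ledge front top [[258.3, 326.7], [298.6, 298.2]]
    len 48 off -0.7 px ang 0.0 at 0.50
    len 19 off 3.7 px ang -0.2 at 0.46
fence inner top [[263.0, 322.4], [248.1, 294.3]]
    len 50 off 0.4 px ang -3.3 at 1.00
    len 33 off 4.9 px ang -3.1 at 0.92
fence outer [[257.2, 326.5], [242.1, 298.3]]
    len 34 off -4.6 px ang -0.0 at 0.54
```

The bed pose checks out: ledge and fence match the model to 0.0°. The board itself is rotated +3.2° in the hand, which explains the contact offsets (z 4 mm, y -2.4 mm). Correct with a -3.2° turn of the tool, then reseat.

```bash
cat > seat.py <<'E'
from lsd import *
FT=FB@Ro.from_euler('x',-3.2,degrees=True).as_matrix();QT=tool(FT)
def pl(c): return list(BED+FB@(np.array(c)+[.004,.075-DY,G])+FT[:,2]*.054)
b=np.load('base.npy')
def go(c,v=.03):
    arm.line_to(pl(c),v,ori=QT); arm.pause(.05); f=fb(b)
    act=np.array(c)+(np.array(arm.read_tool_pos())-pl(c))@FB
    print((np.array(c)*1e3).round(1),(act*1e3).round(1),f.round(1),np.round(FB.T@np.array(arm.read_wrist_torque()),2));return f,act
E
python3 - <<'E'
from seat import *
arm.line_to(place([0,.004,.0075]),.05)
c=np.array([.001,.004,.0075]);go(c)
c[2]=.0035;go(c)
while c[2]>-.004:
    c[2]-=.001;f,a=go(c,.02)
    if f[2]>8: break
c[0]-=.003;go(c)
c[2]+=.001
while c[1]>-.008:
    c[1]-=.0015;f,a=go(c)
    if f[1]>9: break
np.save('c.npy',c);print(arm.read_time())
cv2.imwrite('pics/scene5.png',snapshot('scene'));cv2.imwrite('pics/side5.png',snapshot('side'));report('pics/scene5.png','scene')
E
```

```text
[1.  4.  7.5] [0.1 4.3 7.3] [ 2.4  2.2 -0.3] [0.4  0.57 0.03]
[1.  4.  3.5] [0.2 3.3 3.3] [ 0.9  0.4 -0.1] [0.06 0.86 0.08]
[1.  4.  2.5] [0.4 3.9 2.5] [ 0.5  1.  -0.9] [ 0.05  1.15 -0.03]
[1.  4.  1.5] [0.7 4.1 1.5] [ 0.3 -0.3 -1. ] [ 0.08  1.17 -0.07]
[1.  4.  0.5] [0.9 4.  0.5] [ 0.5  0.2 -0.3] [ 0.05  1.22 -0.05]
[ 1.   4.  -0.5] [0.9 4.  0.4] [-0.  -0.5 12.4] [-0.05  1.36 -0.04]
[-2.   4.  -0.5] [-0.2  4.   0.4] [ 2.3 -0.5 11.1] [-0.05  0.58 -0.09]
[-2.   2.5  0.5] [-0.4  2.6  0.5] [5.1 1.5 0.7] [ 0.19  0.14 -0.1 ]
[-2.   1.   0.5] [-0.5  1.8  0.5] [6.6 2.8 0.4] [ 0.63 -0.35 -0.06]
[-2.  -0.5  0.5] [-0.5  0.6  0.4] [6.4 2.6 0.2] [ 0.76 -0.37 -0.08]
[-2.  -2.   0.5] [-0.5 -0.   0.5] [ 7.3  3.8 -0.2] [ 1.01 -0.42 -0.13]
[-2.  -3.5  0.5] [-0.5 -0.3  0.5] [ 6.6  5.5 -0.1] [ 1.24 -0.42 -0.13]
[-2.  -5.   0.5] [-0.6 -0.6  0.7] [ 5.8  7.2 -0.1] [ 1.63 -0.39 -0.2 ]
[-2.  -6.5  0.5] [-0.6 -0.9  0.8] [5.6 9.  1. ] [ 1.79 -0.37 -0.22]
31.3167
board bottom front [[260.4, 322.0], [306.4, 289.6]]
    len 48 off 2.0 px ang -0.1 at 0.36
board -y front [[260.4, 322.0], [233.5, 271.5]]
    len 32 off 2.4 px ang -0.6 at 0.69
    len 17 off 2.7 px ang -0.7 at 0.23
    len 22 off -1.3 px ang 0.2 at 0.83
board +y front [[306.4, 289.6], [281.9, 240.9]]
    len 50 off -2.8 px ang -0.6 at 0.51
    len 55 off -0.0 px ang -0.6 at 0.53
board top front [[233.5, 271.5], [281.9, 240.9]]
    len 13 off -2.5 px ang -1.1 at 0.87
    len 16 off 1.1 px ang -0.4 at 0.80
    len 19 off -2.2 px ang 0.7 at 0.15
    len 23 off 1.5 px ang -0.8 at 0.23
ledge front top [[258.3, 326.7], [298.6, 298.2]]
    len 48 off -0.7 px ang 0.0 at 0.50
    len 19 off 3.7 px ang -0.2 at 0.46
fence inner top [[263.0, 322.4], [248.1, 294.3]]
    len 17 off 0.5 px ang -0.7 at 0.47
    len 33 off 4.7 px ang -0.3 at 0.91
fence outer [[257.2, 326.5], [242.1, 298.3]]
    len 34 off -4.6 px ang -0.1 at 0.54
```

Contacts now fall where predicted, with about 0.6° of tilt left under load. Relax the side push, press down, release, retreat along the tool, then check.

```bash
python3 - <<'E'
from seat import *
c=np.array([-.002,-.003,.0]);go(c)
c=np.array([-.0015,-.002,-.0005]);go(c)
arm.move_gripper(.3);arm.pause(.3);print(arm.read_opening(),fb(b))
p=np.array(pl([0,0,0]))+FT[:,2]*.07
arm.line_to(list(p),.1,ori=QT);arm.pause(.3)
print(arm.read_time())
cv2.imwrite('pics/scene6.png',snapshot('scene'));cv2.imwrite('pics/side6.png',snapshot('side'));snapw('pics/w6');report('pics/scene6.png','scene',8,5)
a=cv2.imread('pics/scene6.png')[235:350,205:358];w=cv2.imread('pics/w6.png')
cv2.imwrite('pics/rel.png',np.hstack([cv2.resize(a,(400,300),interpolation=cv2.INTER_CUBIC),cv2.resize(w,(400,300))]))
E
```

```text
[-2. -3.  0.] [-0.5 -0.2  0.3] [6.8 6.2 3.6] [ 1.32 -0.47 -0.11]
[-1.5 -2.  -0.5] [-0.5  0.1  0.3] [ 6.6  4.7 10.3] [ 1.12 -0.33 -0.13]
0.2997579046783677 [ 2.0542151  -0.20972322  2.49814875]
33.8083
board bottom front [[260.4, 322.0], [306.4, 289.6]]
    len 11 off -3.8 px ang -1.4 at 0.71
    len 48 off 2.0 px ang -0.1 at 0.36
    len 19 off 6.3 px ang -0.2 at 0.33
board -y front [[260.4, 322.0], [233.5, 271.5]]
    len 34 off 2.5 px ang 0.0 at 0.67
    len 15 off 2.6 px ang 0.4 at 0.21
    len 24 off -1.2 px ang 0.1 at 0.84
    len 33 off 6.9 px ang 0.0 at 0.47
board +y front [[306.4, 289.6], [281.9, 240.9]]
    len 48 off -2.7 px ang -0.1 at 0.52
    len 55 off -0.0 px ang -0.3 at 0.53
    len 33 off -6.8 px ang -0.4 at 0.46
board top front [[233.5, 271.5], [281.9, 240.9]]
    len 13 off -2.1 px ang 0.1 at 0.87
    len 16 off -2.2 px ang 1.2 at 0.13
    len 53 off 1.3 px ang -0.4 at 0.49
ledge front top [[258.3, 326.7], [298.6, 298.2]]
    len 11 off -6.4 px ang -1.3 at 0.90
    len 48 off -0.7 px ang 0.0 at 0.50
    len 19 off 3.7 px ang -0.1 at 0.46
fence inner top [[263.0, 322.4], [248.1, 294.3]]
    len 15 off 0.4 px ang 0.4 at 0.43
    len 33 off 6.7 px ang 0.0 at 0.91
    len 33 off 4.7 px ang 0.0 at 0.90
fence outer [[257.2, 326.5], [242.1, 298.3]]
    len 15 off 7.6 px ang 0.6 at 0.45
    len 34 off -4.6 px ang -0.0 at 0.54
```

View pics/rel.png

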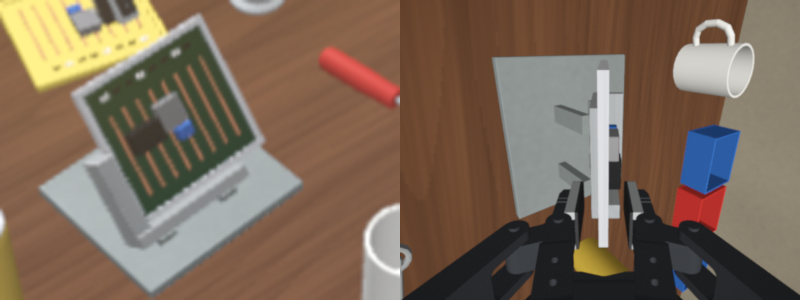

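After release the board's edges are within ~0.4° of fence and ledge. As a last step I'll push the free +y edge lightly toward the fence with closed fingers, to be sure it's flush.

```bash
python3 - <<'E'
from seat import *
FS=FB@Ro.from_euler('x',-20,degrees=True).as_matrix();QS=tool(FS)
def tip(c): return list(BED+FB@np.array(c)+FS[:,2]*.073)
hi=[.004,.205,.17];lo=[.004,.175,.068]
assert arm.ik(tip(hi),QS) is not None and arm.ik(tip(lo),QS) is not None
arm.line_to(list(np.array(arm.read_tool_pos())+FB[:,2]*.05),.2)
arm.movep(tip(hi),QS);arm.move_gripper(0,30)
arm.line_to(tip(lo),.12);arm.pause(.2)
b0=np.array(arm.read_ft_force());c=np.array(lo);c[1]=.168
while c[1]>.148:
    arm.line_to(tip(c),.03);arm.pause(.05);f=fb(b0);a=(FB.T@(np.array(arm.read_tool_pos())-BED-FS[:,2]*.073))
    print((c[1]*1e3).round(1),(a*1e3).round(1),f.round(1))
    if f[1]>5: break
    c[1]-=.001
arm.line_to(tip(lo),.08);arm.line_to(tip(hi),.15);arm.pause(.2)
print(arm.read_time())
cv2.imwrite('pics/scene7.png',snapshot('scene'));cv2.imwrite('pics/side7.png',snapshot('side'));report('pics/scene7.png','scene',4,3)
a=cv2.imread('pics/scene7.png')[175:385,180:460];w=cv2.imread('pics/side7.png')[225:385,310:460]
cv2.imwrite('pics/fin.png',np.hstack([cv2.resize(a,(420,315)),cv2.resize(w,(336,315),interpolation=cv2.INTER_CUBIC)]))
E
```

```text
Traceback (most recent call last):
AssertionError
```

```bash
python3 - <<'E'
from seat import *
for lean in (38,30,20,10,0):
  for th in (-10,-20,-30):
    for fl in (0,1):
      F=frame(.0994,lean)@Ro.from_euler('x',th,degrees=True).as_matrix();Q=tool(F,fl)
      r=[arm.ik(list(BED+FB@np.array(c)+F[:,2]*.073),Q) is not None for c in ([.004,.205,.17],[.004,.175,.068],[.004,.15,.068])]
      print(lean,th,fl,r)
E
```

```text
38 -10 0 [False, False, True]
38 -10 1 [False, False, True]
38 -20 0 [False, False, False]
38 -20 1 [False, False, False]
38 -30 0 [False, False, False]
38 -30 1 [False, False, False]
30 -10 0 [False, True, True]
30 -10 1 [False, True, True]
30 -20 0 [False, True, True]
30 -20 1 [False, True, True]
30 -30 0 [False, True, True]
30 -30 1 [False, True, True]
20 -10 0 [True, True, True]
20 -10 1 [True, True, True]
20 -20 0 [True, True, True]
20 -20 1 [True, True, True]
20 -30 0 [True, True, True]
20 -30 1 [True, True, True]
10 -10 0 [True, True, True]
10 -10 1 [True, True, True]
10 -20 0 [True, True, True]
10 -20 1 [True, True, True]
10 -30 0 [True, True, True]
10 -30 1 [True, True, True]
0 -10 0 [True, True, True]
0 -10 1 [True, True, True]
0 -20 0 [True, True, True]
0 -20 1 [True, True, True]
0 -30 0 [True, True, True]
0 -30 1 [True, True, True]
```

```bash
python3 - <<'E'
from seat import *
FS=frame(.0994,20)@Ro.from_euler('x',-20,degrees=True).as_matrix();QS=tool(FS)
def tip(c): return list(BED+FB@np.array(c)+FS[:,2]*.073)
hi=[.004,.205,.17];lo=[.004,.175,.07]
arm.line_to(list(np.array(arm.read_tool_pos())+[0,0,.03]),.2)
arm.movep(tip(hi),QS);arm.move_gripper(0,30)
arm.line_to(tip(lo),.12);arm.pause(.2)
b0=np.array(arm.read_ft_force());c=np.array(lo);c[1]=.168
while c[1]>.148:
    arm.line_to(tip(c),.03);arm.pause(.05);f=fb(b0);a=(FB.T@(np.array(arm.read_tool_pos())-BED-FS[:,2]*.073))
    print((c[1]*1e3).round(1),(a*1e3).round(1),f.round(1))
    if f[1]>5: break
    c[1]-=.001
arm.line_to(tip(lo),.08);arm.line_to(tip(hi),.15);arm.pause(.2)
print(arm.read_time())
cv2.imwrite('pics/scene7.png',snapshot('scene'));cv2.imwrite('pics/side7.png',snapshot('side'));report('pics/scene7.png','scene',4,3)
a=cv2.imread('pics/scene7.png')[175:385,180:460];w=cv2.imread('pics/side7.png')[225:385,310:460]
cv2.imwrite('pics/fin.png',np.hstack([cv2.resize(a,(420,315)),cv2.resize(w,(336,315),interpolation=cv2.INTER_CUBIC)]))
E
```

```text
168.0 [  4.  167.8  70. ] [-0.   1.6  1.8]
167.0 [  4. 167.  70.] [-0.1  0.1  0.6]
166.0 [  4. 166.  70.] [-0.6  1.4  0.6]
165.0 [  4.  164.9  70. ] [-1.3  0.6  0.1]
164.0 [  4.  163.9  70. ] [-0.5  1.4  1.1]
163.0 [  4. 163.  70.] [-1.2  0.7  1.6]
162.0 [  4.  161.9  70. ] [-0.2  1.7  1. ]
161.0 [  4. 161.  70.] [-0.4  1.1  0.5]
160.0 [  4.1 160.1  70. ] [-0.6  1.6  1.4]
159.0 [  4.1 159.8  70. ] [-0.9  3.2  1. ]
158.0 [  4.  159.5  70. ] [-0.7  6.1  3.1]
41.425
board bottom front [[260.4, 322.0], [306.4, 289.6]]
    len 10 off -3.8 px ang -1.1 at 0.70
    len 48 off 2.0 px ang -0.1 at 0.36
board -y front [[260.4, 322.0], [233.5, 271.5]]
    len 34 off 2.5 px ang -0.0 at 0.67
    len 13 off 2.6 px ang 0.5 at 0.19
    len 22 off -1.2 px ang 0.2 at 0.83
board +y front [[306.4, 289.6], [281.9, 240.9]]
    len 48 off -2.7 px ang -0.1 at 0.51
    len 55 off -0.0 px ang -0.3 at 0.52
board top front [[233.5, 271.5], [281.9, 240.9]]
    len 13 off -2.1 px ang 0.2 at 0.87
    len 20 off -2.1 px ang 1.2 at 0.16
    len 52 off 1.3 px ang -0.4 at 0.49
ledge front top [[258.3, 326.7], [298.6, 298.2]]
    len 48 off -0.7 px ang 0.0 at 0.50
    len 19 off 3.7 px ang -0.2 at 0.46
fence inner top [[263.0, 322.4], [248.1, 294.3]]
    len 13 off 0.4 px ang 0.6 at 0.40
fence outer [[257.2, 326.5], [242.1, 298.3]]
```

View pics/fin.png

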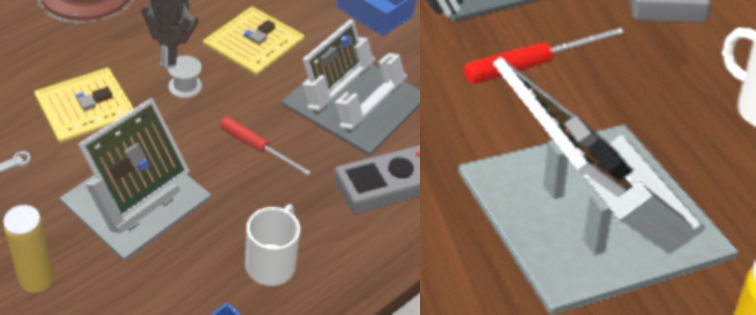

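```bash
python3 -c "
from station import ticket;print(ticket.finish_job())"
```

```text
the job is handed in; nothing more can be done
None
```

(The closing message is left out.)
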